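# Fetch the lock carrier from behind the padlocks and slide it home

### The arm

A 7-joint arm with a two-finger parallel gripper is mounted at the origin on the work surface. World frame = base frame: x ahead of the robot, y to its left, z up, the work surface at z = 0. Lengths are in mm, angles in rad, forces in N, time in s.
With the tool pointing down it reaches from about 425 to 950 mm from the base axis. Payload 4.7 kg.
Tool frame: the origin (TCP) lies between the finger pads; the fingertips stand 8 mm ahead of it and the grasp point (between the pads) lies 11 mm behind it; z points along the fingers, y is the line along which they close (so a half turn about z gives the same grasp; the last joint's range is limited). The gripper opens to 87 mm and grips with 3 to 60 N. Pads are 19 mm wide; open, the fingers measure 117 mm over their backs; the gripper's body (75 mm by 190 mm) begins 51 mm behind the grasp point.
Start: joints at [-1.331, 0.469, -0.049, 1.532, 0.024, 1.141, -0.082], TCP at [179.221, 650.791, 230.573] pointing down, gripper open.
Joint ranges: [-2.59, 2.59], [-0.33, 1.99], [-1.39, 1.29], [0.1, 2.45], [-1.04, 4.18], [0.21, 1.99], [-2.66, 2.66]. Speed limits (rad/s): [2.57, 2.57, 3.14, 3.14, 3.14, 3.14, 3.14].

### API

Orientations are given as a rotation vector (axis times angle).
In Python, from station import bot gives the robot as it stands. The module is installed in compiled form; this text tells all that it offers.
- The arm moves only by the tool send_rows, never from a script. Its argument "plan" is text: rows parted by semicolons, each of 5 numbers parted by spaces: the shift along the tool's x, y, z in m, then the turn about the tool's z in degrees, then the closure, from 0 (fully open) to 1 (shut). A call has 1 to 12 rows; each row shifts and turns the commanded pose from where the row before left it, along the tool's axes as they then stand; what a row does not reach is not made up. A row lasts 1/8 s, in which the tool goes at most 62.5 mm and 10.7 degrees, less where a joint would pass 70% of its speed; a pose out of reach is approached as far as the arm can. A call with a gripper value outside its range is refused whole. The fingers move at their own pace and stop on an object; the grip force is fixed at half the most. Time passes only in rows, so rows that do not move let the fingers close. It gives the time, the measured TCP pose, the force, the opening and the grip force at its end, in the units of the state.
- bot.get_obs(): the state, without advancing time (a new reading comes with each control period).
- bot.read_camera(name): name is "side" or "top" or "wrist"; returns the picture (420x560x3 uint8, blue, green, red); there is no depth.
- bot.get_calibration(name): a dict with "vertical_fov" (degrees; the focal length in pixels is half the picture's height over the tangent of half this angle, whatever the lens; pixels are square), "cx", "cy" (the principal point, pixels), "dist" ([k1, k2, p1, p2, k3] as OpenCV has them; the pictures are not rectified), "R" (3x3) and "t" (3): a world point X has camera coordinates R X + t. Camera axes: x right, y down, z forward; pixel columns grow to the right and rows downward; lengths in mm; the calibration is good to about 2 mm. A picture is of the moment at which its call begins: read the wrist's pose just before it. get_calibration takes no time and is no camera call; for the wrist camera it gives the pose at the moment of the call.
- bot.finish_job(): hands the job in; it is judged then, once.
The state is a dict: "time": time; "qpos": joint angles; "qd": joint speeds; "joint_torque": joint torques, N m; "ee_pos": TCP position; "eef_rot": TCP orientation; "force": force on the tool from outside, world axes, zero at the start; "moment": the same for the moment, N m; "gripper_width": opening from 0.0 (shut) to 1.0 (fully open); "gripper_force": force on a finger pad.
Only numpy, scipy, OpenCV 4.12 (cv2) and the standard library are available. Lean on these libraries where they do the work, as an engineer would, in place of code of your own. Each camera call takes 0.05 s, during which the arm holds its last target. There are 200 camera calls.

### The job

On the locksmith's demo table two padlocks stand in the outlined cells of the display dock, in the way of the lock carrier (the flat steel plate with a lock cylinder upright on it) that lies behind them. First, with the carrier still untouched, stand both padlocks upright on the cork side pad; then take the carrier out of the dock, set it on the open end of the practice stand and slide its bare tongue under the bar until it is fully home against the stop, while the padlocks wait on the pad. Finally stand each padlock upright and square back in the very cell it came from, let go of everything, never tip a padlock over, and leave the loose spare cylinder in the dock where it lies.

Things in the scene. Friction and masses are not known exactly. Their poses are not given: they have to be found in the camera images.
- brass_padlock: Padlock standing upright: plain brass block body 28 (x) x 60 (y) x 55 high mm with a tall steel shackle of 9 mm round bar in its y-z plane: legs at y = +-19, top bar along y, straight for |y| < 10, its upper edge 125 above the base: a good grip, 9 thick along x. Origin: centre of the underside. 0.4 to 0.7 kg.
- steel_padlock: Padlock standing upright: laminated steel body 31 (x) x 56 (y), up to 44 high, on a black foot 34 x 64 x 12 mm, with a tall steel shackle of 9 mm round bar in its y-z plane: legs at y = +-16.5, top bar along y, straight for |y| < 10, its upper edge 124 above the base. Origin: centre of the underside. 0.4 to 0.7 kg.
- carrier: Flat steel plate 90 (x) x 48 (y) x 8 mm. On its rear half (x -45 to 0) a lock cylinder stands along x: web 10 wide, round top 17 wide, axis 33 above the underside, top at 41.5; grip it across this. Front half (x 0 to 45) is the bare tongue. Origin: centre of the underside. 0.28 to 0.42 kg. Starts in the dock's rear row, its x roughly along the dock's +y.
- spare: Bystander, loose: a bare lock cylinder without a plate, lying on its side in the dock's rear row beside the carrier; 60 (x) x 33 (y) x 17 high mm, origin at the centre of its underside. To be left where it lies.
- dock: Fixed black tray 140 (x) x 210 (y) mm, floor 5 above the table, lips 9 high at back and sides. Origin: centre of the underside; +x to the back, away from the robot. Front row: two tan-outlined cells 48 (x) x 80 (y) centred at x -35, y -47 and y +47, a padlock in each, its y roughly along the dock's y. Rear row (x about 23): carrier at y about -31, spare at y about 64.
- pad: Side pad, fixed: bare cork slab 170 (x) x 110 (y) x 4 thick mm, on one side of the dock. Origin: centre of the underside. Room for both padlocks, for example at x = +45 and x = -45, y = 0.
- stand: Fixed base 150 (x) x 100 (y) x 4 mm, origin: centre of its underside; insert along +x. Open flat apron x -75 to 25. Bar across at x 25 to 55, top at z 34 (screws 39); opening under it y -30 to 30, z 4 to 18. Stop face at x 65, top at z 22. Fully home (tongue tip on the stop): carrier's x along the stand's +x, its origin at x 20, y 0, z 4. Plain sliding, no latch.
There are look-alikes about, which are no part of the job. What is shaped like the stand but turquoise is not meant.

How it is judged (in metres and radians):
On the way, in this order (a step that is already met when the one before it is completed fails the run):
1. both padlocks stand upright and released on the side pad, the carrier not yet moved (x of brass_padlock in the frame of pad between -0.075 and 0.075 m and y of brass_padlock in the frame of pad between -0.045 and 0.045 m and z of each of brass_padlock, steel_padlock in the frame of pad below 0.012 m and angle between each of brass_padlock, steel_padlock's own z axis and vertical below 0.12 rad and linear speed of each of brass_padlock, steel_padlock below 0.02 m/s and contact force between the fingers and brass_padlock below 0.1 N and x of steel_padlock in the frame of pad between -0.075 and 0.075 m and y of steel_padlock in the frame of pad between -0.045 and 0.045 m and contact force between the fingers and steel_padlock below 0.1 N and distance of carrier from where it was at the start of the episode below 0.02 m), for 0.2 s.
2. the carrier is fully home under the bar and released, both padlocks still standing on the pad (x of carrier in the frame of stand between 0.014 and 0.026 m and y of carrier in the frame of stand between -0.009 and 0.009 m and z of carrier in the frame of stand between -0.002 and 0.009 m and angle between the x axis of carrier and the x axis of stand, either way round below 0.2 rad and angle between carrier's own z axis and vertical below 0.06 rad and linear speed of each of carrier, brass_padlock, steel_padlock below 0.02 m/s and contact force between the fingers and carrier below 0.1 N and x of brass_padlock in the frame of pad between -0.075 and 0.075 m and y of brass_padlock in the frame of pad between -0.045 and 0.045 m and z of each of brass_padlock, steel_padlock in the frame of pad below 0.012 m and angle between each of brass_padlock, steel_padlock's own z axis and vertical below 0.12 rad and contact force between the fingers and brass_padlock below 0.1 N and x of steel_padlock in the frame of pad between -0.075 and 0.075 m and y of steel_padlock in the frame of pad between -0.045 and 0.045 m and contact force between the fingers and steel_padlock below 0.1 N), for 0.2 s.
At the end, for the whole second after the job is handed in: Carrier flat, within 6 mm of fully home, 9 mm of the centre line, 0.2 rad; each padlock upright (tilt < 0.12 rad) within 15 mm of where it stood at first, within 0.3 rad of square to the dock; spare moved < 20 mm; all released and at rest (x of carrier in the frame of stand between 0.014 and 0.026 m and y of carrier in the frame of stand between -0.009 and 0.009 m and z of carrier in the frame of stand between -0.002 and 0.009 m and angle between the x axis of carrier and the x axis of stand, either way round below 0.2 rad and angle between carrier's own z axis and vertical below 0.06 rad and linear speed of each of carrier, brass_padlock, steel_padlock below 0.02 m/s and contact force between the fingers and carrier below 0.1 N and distance of each of brass_padlock, steel_padlock from where it was at the start of the episode below 0.015 m and angle between the y axis of each of brass_padlock, steel_padlock and the y axis of dock, either way round below 0.3 rad and angle between each of brass_padlock, steel_padlock's own z axis and vertical below 0.12 rad and contact force between the fingers and brass_padlock below 0.1 N and contact force between the fingers and steel_padlock below 0.1 N and distance of spare from where it was at the start of the episode below 0.02 m); the robot touches nothing.
It fails at once if a padlock is tipped over (angle between any of brass_padlock, steel_padlock's own z axis and vertical above 0.7 rad).
It fails at once if the spare cylinder is pushed or carried away from its place (distance of spare from where it was at the start of the episode above 0.03 m).
It also fails if it takes over 128 s, if anything falls off the work surface, if the arm or the gripper's body presses on something with over 40 N, if the wrist force passes 120 N, or if a joint passes its speed limit or range.

## Working session

There is one attempt and no reset: what is moved stays moved. The work goes in short steps, Python scripts to look and compute and a tool call to move; the robot and the scene stay as the last step left them, time stands still between calls to the robot, and variables do not carry over. Pictures are saved under pics/ and viewed, at most 19 in all, crops included, and the job is handed in when it is done.

Besides the shell and the picture viewer there is one more tool, called by a JSON object that holds its "api" and its "payload", one argument or row to a line. send_rows: Moves the arm, as the interface text tells. Its arguments: {"type":"object","properties":{"plan":{"type":"string"}},"required":["plan"]}

```bash
mkdir -p pics; cat > h.py <<'E'
import numpy as np, cv2
from station import bot
from scipy.spatial.transform import Rotation as Ro
def K(c):
    f=210/np.tan(np.radians(c["vertical_fov"])/2); return np.array([[f,0,c["cx"]],[0,f,c["cy"]],[0,0,1.]])
def shot(n):
    c=bot.get_calibration(n); return c,bot.read_camera(n)
def ray(c,uv):
    p=cv2.undistortPoints(np.array(uv,float).reshape(-1,1,2),K(c),np.array(c["dist"],float)).reshape(-1,2)
    R=np.array(c["R"]);t=np.array(c["t"]); d=np.c_[p,np.ones(len(p))]@R; return -R.T@t,d
def onz(c,uv,z):
    o,d=ray(c,uv); return o+d*((z-o[2])/d[:,2])[:,None]
def proj(c,X):
    R=np.array(c["R"]); return cv2.projectPoints(np.array(X,float).reshape(-1,1,3),cv2.Rodrigues(R)[0],np.array(c["t"],float),K(c),np.array(c["dist"],float))[0].reshape(-1,2)
E
python3 - <<'E'
from h import *
print(bot.get_obs())
for n in ["top","side","wrist"]:
    c,im=shot(n); cv2.imwrite(f"pics/{n}0.png",im); np.save(f"pics/{n}0.npy",im)
    print(n,c)
E
```

```text
{'time': 0.0, 'qpos': array([-1.33089217,  0.46947537, -0.04857541,  1.5336893 ,  0.02412269,
        1.1410094 , -0.08228759]), 'qd': array([ 0.00142085,  0.00027026, -0.00177441,  0.00102557,  0.00055876,
       -0.00263336,  0.00175635]), 'joint_torque': array([ 2.63104830e-04, -5.07975197e+01, -8.03867192e-02, -2.36157703e+01,
       -6.12818683e-02,  3.78508586e-02,  1.76283020e-04]), 'ee_pos': array([179.11721638, 650.19229017, 229.4784572 ]), 'eef_rot': array([-0.4208882 , -3.11310321,  0.00312301]), 'force': array([0.24376427, 0.20540292, 0.56350019]), 'moment': array([0.03536131, 0.0379455 , 0.04197312]), 'gripper_force': 0.0, 'gripper_width': 0.9991965425851114}
top {'vertical_fov': 43.60471604486833, 'cx': 283.66000235290363, 'cy': 216.1979140263951, 'dist': array([-0.03734667,  0.        ,  0.        ,  0.        ,  0.        ]), 'R': array([[-0.00683386, -0.99996986,  0.00368397],
       [-0.99644032,  0.00650009, -0.08405024],
       [ 0.08402376, -0.00424524, -0.99645471]]), 't': array([  85.07186421,  479.85462374, 1391.085209  ])}
side {'vertical_fov': 42.16887002373369, 'cx': 280.94712539995334, 'cy': 203.73049825145915, 'dist': array([-0.19122254,  0.        ,  0.        ,  0.        ,  0.        ]), 'R': array([[ 0.95158817, -0.30737258,  0.00143362],
       [-0.17803807, -0.55497423, -0.81259218],
       [ 0.25056418,  0.77299786, -0.58283093]]), 't': array([-444.30515938,  150.49169869, 1434.28608616])}
wrist {'vertical_fov': 68.56207270052374, 'cx': 283.15634234422134, 'cy': 213.69753640608585, 'dist': array([-0.05077644,  0.        ,  0.        ,  0.        ,  0.        ]), 'R': array([[ 2.67114676e-01,  9.63664416e-01, -8.02399639e-04],
       [ 9.20627164e-01, -2.54939100e-01,  2.95722301e-01],
       [ 2.84772496e-01, -7.97304775e-02, -9.55273613e-01]]), 't': array([-674.65861844,  -35.23325798,  391.09182126])}
```

View pics/top0.png

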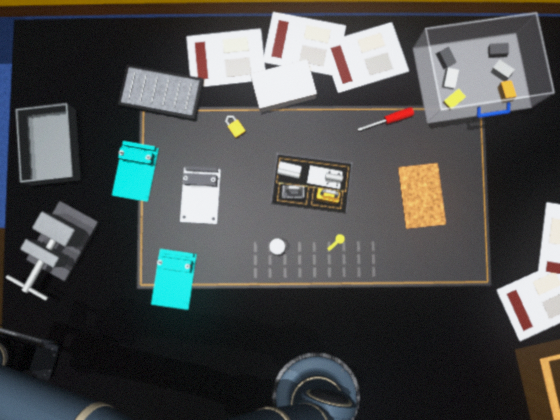

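View pics/side0.png

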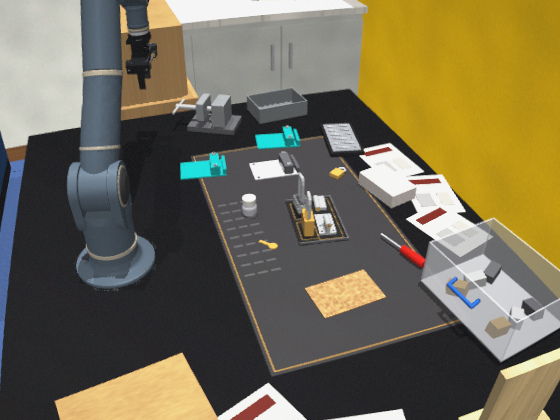

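Top view: the grey stand is at (200,195), bar end up, and the turquoise look-alikes are at (135,170) and (174,278). The dock is at (312,183), with the steel padlock at (293,190), the brass padlock at (327,192), the spare at (290,170) and the carrier at about (330,177). The cork pad is at (421,195). Other things that could be confused are the small yellow padlock at (235,125), the yellow blocks in the bin at (455,98), and the key at (337,241). I choose the steel and brass padlocks in the dock's front row, the pad on the right and the grey stand. I'll confirm with one close crop.

```bash
python3 - <<'E'
from h import *
c=bot.get_calibration("top"); im=np.load("pics/top0.npy")
cr=cv2.resize(im[130:240,165:365],None,fx=4,fy=4,interpolation=cv2.INTER_CUBIC); cv2.imwrite("pics/crop1.png",cr)
hsv=cv2.cvtColor(im,cv2.COLOR_BGR2HSV)
m=((hsv[...,0]>8)&(hsv[...,0]<25)&(hsv[...,1]>100)&(hsv[...,2]>120)).astype(np.uint8); m[:, :385]=0;m[:,455:]=0;m[:150]=0;m[240:]=0
m=cv2.morphologyEx(m,cv2.MORPH_OPEN,np.ones((5,5)))
P=onz(c,np.argwhere(m)[:,::-1],4)[:,:2].astype(np.float32); r=cv2.minAreaRect(P); print("pad",r, cv2.boxPoints(r).round(0).tolist())
for n,uv,z in [("standcorners",[(184,167),(219,168),(218,223),(180,221)],4),("dock",[(278,154),(352,161),(347,212),(272,204)],9),("center",[(200,195)],4)]:
    print(n,onz(c,uv,z).round(0).tolist())
E
```

```text
pad ((536.9798583984375, -296.35516357421875), (172.6365509033203, 113.00556945800781), 5.957505702972412) [[445.0, -249.0], [457.0, -362.0], [629.0, -344.0], [617.0, -231.0]]
standcorners [[619.0, 354.0, 4.0], [616.0, 258.0, 4.0], [464.0, 260.0, 4.0], [471.0, 364.0, 4.0]]
dock [[652.0, 96.0, 9.0], [632.0, -106.0, 9.0], [492.0, -90.0, 9.0], [515.0, 113.0, 9.0]]
center [[541.0, 310.0, 4.0]]
```

View pics/crop1.png

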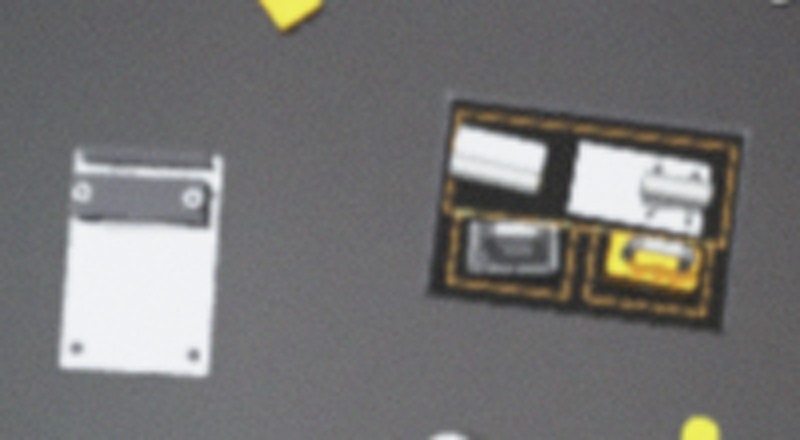

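The crop confirms the choice. Steel is in the left cell, brass in the right, the carrier sits behind brass with its tongue to the left, and the spare is at rear left. The stand's bar is on the far side, so insertion is along about +x. I'll turn the tool so the jaws close along dock x, then move over the dock.

{"api": "send_rows", "payload": {
  "plan": "0 0 0 10.1 0;0 0 0 10.1 0;0 0 0 10.1 0;0 0 0 10.1 0;0 0 0 10.1 0;0 0 0 10.1 0;0 0 0 10.1 0;0 0 0 10.1 0;0 0 -0.03 0 0"
}}

```text
time: 1.27
ee_pos: [178.4, 649.1, 257.7]
eef_rot: [2.336, 2.094, -0.008]
force: [-0.4, 0.1, 0.8]
gripper_width: 0.999
gripper_force: 0.0
```

```bash
cat >> h.py <<'E'
def go(x,y,z,yaw=None):
    """tool-frame shift (mm) and turn to reach TCP x,y,z with tool-y at world angle yaw(deg)"""
    o=bot.get_obs(); R=Ro.from_rotvec(o["eef_rot"]).as_matrix(); p=o["ee_pos"]
    a=np.degrees(np.arctan2(R[1,1],R[0,1])); 
    print("t",round(o["time"],2),"p",p.round(1),"yaw",round(a,2),"w",round(o["gripper_width"]*87,1),"F",o["force"].round(1),"gf",round(o["gripper_force"],1))
    print(" shift",(R.T@(np.array([x,y,z])-p)).round(1),"turn",None if yaw is None else round((a-yaw+180)%360-180,1))
E
python3 -c "
from h import *
go(545,-60,260,-6)"
```

```text
t 1.27 p [178.4 649.1 257.7] yaw -6.24 w 86.9 F [-0.4  0.1  0.8] gf 0.0
 shift [-665.1  441.5    2. ] turn -0.2
```

{"api": "send_rows", "payload": {
  "plan": "-0.045 0.03 0 0 0;-0.045 0.03 0 0 0;-0.045 0.03 0 0 0;-0.045 0.03 0 0 0;-0.045 0.03 0 0 0;-0.045 0.03 0 0 0;-0.045 0.03 0 0 0;-0.045 0.03 0 0 0;-0.045 0.03 0 0 0;-0.045 0.03 0 0 0;-0.045 0.03 0 0 0;-0.045 0.03 0 0 0"
}}

```text
time: 2.78
ee_pos: [479.2, 73.6, 260.6]
eef_rot: [-2.338, -2.098, -0.001]
force: [0.3, 1.3, 0.6]
gripper_width: 1.001
gripper_force: 0.0
```

{"api": "send_rows", "payload": {
  "plan": "-0.042 0.027 0 0 0;-0.042 0.027 0 0 0;-0.042 0.027 0 0 0;0 0 0 0 0;0 0 0 0 0"
}}

```text
time: 3.4
ee_pos: [545.3, -58.2, 260.1]
eef_rot: [-2.337, -2.098, 0.001]
force: [0.0, 0.5, -0.4]
gripper_width: 0.998
gripper_force: 0.0
```

```bash
python3 - <<'E'
from h import *
go(545,-60,260,-6)
c,im=shot("wrist"); cv2.imwrite("pics/w1.png",im); np.save("pics/w1.npy",im)
import pickle; pickle.dump(c,open("pics/w1.pkl","wb"))
print(c["R"].round(3).tolist(),(-c["R"].T@c["t"]).round(0))
E
```

```text
t 3.4 p [545.3 -58.2 260.1] yaw -6.18 w 86.8 F [ 0.   0.5 -0.4] gf 0.0
 shift [-1.8 -0.1  0.1] turn -0.2
[[0.994, -0.109, 0.0], [-0.105, -0.95, 0.293], [-0.032, -0.291, -0.956]] [555.  23. 414.]
```

View pics/w1.png

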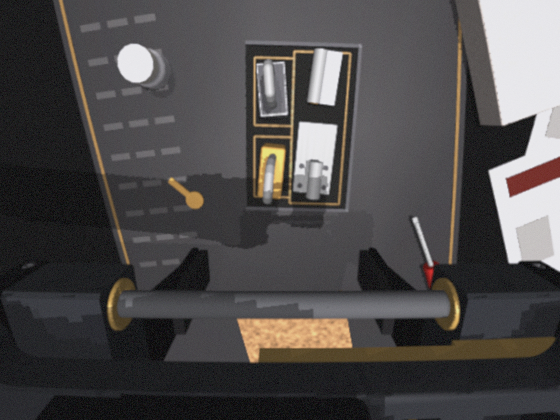

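Wrist view: the steel shackle is at (268,85), the brass shackle at (268,180), the spare at (324,77) and the carrier at (316,160). I'll take a zoomed crop to read the edges.

```bash
python3 - <<'E'
from h import *
im=np.load("pics/w1.npy"); cr=im[35:215,240:365]
cv2.imwrite("pics/crop2.png",cv2.rotate(cv2.resize(cr,None,fx=4.4,fy=4.4,interpolation=cv2.INTER_CUBIC),cv2.ROTATE_90_COUNTERCLOCKWISE))
import pickle; c=pickle.load(open("pics/w1.pkl","rb"))
hsv=cv2.cvtColor(im,cv2.COLOR_BGR2HSV)
m=((hsv[...,0]>18)&(hsv[...,0]<32)&(hsv[...,1]>150)&(hsv[...,2]>130)).astype(np.uint8); m[:130]=0;m[210:]=0;m[:,:250]=0;m[:,295:]=0
m=cv2.morphologyEx(m,cv2.MORPH_OPEN,np.ones((3,3)));ys,xs=np.nonzero(m);print(xs.min(),xs.max(),ys.min(),ys.max())
P=onz(c,np.argwhere(m)[:,::-1],55)[:,:2].astype(np.float32);r=cv2.minAreaRect(P);print(r)
print("dock",onz(c,[(248,42),(360,45),(348,212),(247,210)],9).round(0).tolist())
for p in ([540,53],[530,-40]):
  print(p,proj(c,[[p[0],p[1],120.5],[p[0],p[1],0]]).round(0).tolist())
E
```

```text
Traceback (most recent call last):
ValueError: zero-size array to reduction operation minimum which has no identity
```

View pics/crop2.png

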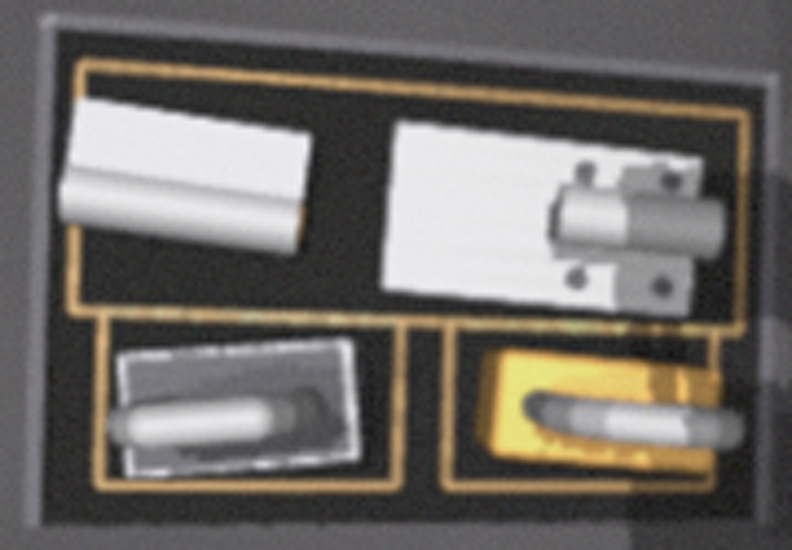

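```bash
python3 - <<'E'
from h import *
import pickle; c=pickle.load(open("pics/w1.pkl","rb"))
f=lambda L:[(240+(550-Y)/4.4,35+X/4.4) for X,Y in L]
for n,L,z in [("steelbody",[(118,352),(350,340),(360,460),(125,475)],44),("brass",[(500,350),(720,372),(716,470),(490,455)],55),
 ("steelshackle",[(110,427),(275,414)],120),("brassshackle",[(745,431),(605,420)],120),
 ("dock",[(48,20),(775,80),(760,548),(32,525)],9),("cells",[(98,320),(402,326),(398,488),(98,486),(445,328),(716,336),(712,486),(446,486)],5),
 ("carrier",[(396,122),(704,158),(690,316),(382,290)],13),("cyltop",[(560,190),(724,196),(722,255),(552,255)],38)]:
  P=onz(c,f(L),z)[:,:2]; print(n,P.round(1).tolist(),P.mean(0).round(1))
  e=np.diff(np.r_[P,P[:1]],axis=0); print("   len",np.hypot(*e.T).round(1),"ang",np.degrees(np.arctan2(e[:,1],e[:,0])).round(1))
E
```

```text
steelbody [[563.4, 83.8], [560.5, 27.7], [529.0, 28.7], [532.5, 85.7]] [546.4  56.5]
   len [56.2 31.5 57.1 30.9] ang [-93.  178.3  86.4  -3.4]
brass [[553.7, -9.5], [541.4, -67.6], [515.0, -63.6], [526.9, -3.9]] [534.3 -36.2]
   len [59.4 26.8 60.8 27.5] ang [-102.   171.3   78.7  -11.7]
steelshackle [[546.9, 74.4], [545.8, 43.0]] [546.3  58.7]
   len [31.4 31.4] ang [-92.1  87.9]
brassshackle [[530.0, -55.6], [536.3, -24.5]] [533.1 -40. ]
   len [31.8 31.8] ang [  78.5 -101.5]
dock [[656.1, 98.0], [628.4, -106.7], [483.9, -85.9], [520.0, 116.5]] [572.1   5.5]
   len [206.6 146.  205.6 137.3] ang [-97.7 171.8  79.9  -7.7]
cells [[573.7, 94.5], [563.6, 13.3], [516.8, 19.6], [528.1, 99.5], [561.8, 1.2], [550.9, -80.2], [504.7, -73.8], [515.6, 6.0]] [539.4  10. ]
   len [ 81.8  47.2  80.7 104.   82.1  46.6  80.5 105.8] ang [-97.1 172.3  82.  -71.1 -97.6 172.1  82.2  56.7]
carrier [[621.6, 8.9], [605.2, -80.3], [557.8, -70.7], [574.2, 17.9]] [589.7 -31.1]
   len [90.8 48.3 90.1 48.2] ang [-100.4  168.6   79.5  -10.7]
cyltop [[595.9, -32.1], [590.8, -78.6], [574.0, -76.2], [578.3, -27.9]] [584.7 -53.7]
   len [46.8 16.9 48.4 18.2] ang [-96.3 171.8  85.  -13.1]
```

Sizes match the descriptions: steel 56x31 at (546,57) yaw -3.3°, brass 60x27 at (534,-37) yaw -11.7°, carrier 90x48 at (590,-31). I'll take the brass first.

```bash
python3 -c "
from h import *
go(534,-37,113,-11.7)"
```

```text
t 3.45 p [545.3 -57.5 260.1] yaw -6.09 w 86.9 F [-0.7  0.1 -0.3] gf 0.0
 shift [ 19.  -13.2 147.1] turn 5.6
```

{"api": "send_rows", "payload": {
  "plan": "0 0 0 5.5 0.5;0.02 -0.009 0.02 0 0.5;0 0 0.03 0 0.5;0 0 0.03 0 0.5;0 0 0 0 0.5;0 0 0 0 0.5"
}}

```text
time: 4.2
ee_pos: [541.5, -36.8, 181.6]
eef_rot: [2.434, 1.985, 0.002]
force: [0.2, -0.6, 0.0]
gripper_width: 0.514
gripper_force: 0.0
```

```bash
python3 -c "
from h import *
go(534,-37,113,-11.7)"
```

```text
t 4.2 p [541.5 -36.8 181.6] yaw -11.62 w 44.7 F [ 0.2 -0.6  0. ] gf 0.0
 shift [-1.8 -7.4 68.5] turn 0.1
```

{"api": "send_rows", "payload": {
  "plan": "-0.002 -0.0075 0 0 0.5;0 0 0.035 0 0.5;0 0 0.0335 0 0.5;0 0 0 0 0.5;0 0 0 0 0.75;0 0 0 0 0.85;0 0 0 0 0.9;0 0 0 0 1;0 0 0 0 1;0 0 0 0 1"
}}

```text
time: 5.45
ee_pos: [533.3, -37.9, 112.3]
eef_rot: [-2.436, -1.983, -0.0]
force: [-1.3, 1.0, 3.5]
gripper_width: 0.086
gripper_force: 30.0
```

```bash
python3 -c "
from h import *
go(534,-37,113,-11.7)
c,im=shot('wrist');cv2.imwrite('pics/w2.png',im)"
```

```text
t 5.45 p [533.3 -37.9 112.3] yaw -11.7 w 7.5 F [-1.3  1.   3.5] gf 30.0
 shift [ 1.   0.5 -0.7] turn -0.0
```

View pics/w2.png

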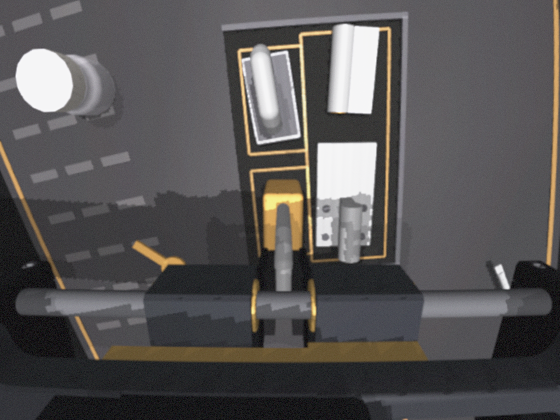

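The fingers are on the brass shackle at (283,250), 7.5 mm open with 30 N grip. Lifting.

{"api": "send_rows", "payload": {
  "plan": "0 0 -0.01 0 1;0 0 -0.02 0 1;0 0 -0.02 0 1;0 0 -0.02 0 1;0 0 0 0 1"
}}

```text
time: 6.12
ee_pos: [533.7, -38.1, 182.8]
eef_rot: [2.435, 1.983, 0.003]
force: [0.8, -0.4, -6.3]
gripper_width: 0.088
gripper_force: 30.0
```

```bash
python3 -c "
from h import *
go(582,-291,113,-11.7)"
```

```text
t 6.12 p [533.7 -38.1 182.8] yaw -11.69 w 7.7 F [ 0.8 -0.4 -6.3] gf 30.0
 shift [-237.9   98.4   69.9] turn 0.0
```

{"api": "send_rows", "payload": {
  "plan": "-0.01 0.004 0 0 1;-0.02 0.008 0 0 1;-0.024 0.01 0 0 1;-0.028 0.012 0 0 1;-0.028 0.012 0 0 1;-0.028 0.012 0 0 1;-0.028 0.012 0 0 1;-0.028 0.011 0 0 1;-0.024 0.01 0 0 1;-0.012 0.005 0 0 1;-0.008 0.002 0 0 1;0 0 0 0 1"
}}

```text
time: 7.62
ee_pos: [580.5, -291.0, 181.5]
eef_rot: [-2.436, -1.983, 0.001]
force: [0.2, -0.5, -5.5]
gripper_width: 0.089
gripper_force: 30.0
```

{"api": "send_rows", "payload": {
  "plan": "0 0 0.02 0 1;0 0 0.02 0 1;0 0 0.015 0 1;0 0 0.006 0 1;0 0 0.003 0 1;0 0 0 0 1;0 0 0 0 1"
}}

```text
time: 8.5
ee_pos: [581.3, -291.2, 118.6]
eef_rot: [2.436, 1.983, 0.001]
force: [-0.4, -0.5, -4.9]
gripper_width: 0.087
gripper_force: 30.0
```

```bash
python3 -c "
from h import *
go(582,-291,111.3,-11.7)
c,im=shot('wrist');cv2.imwrite('pics/w3.png',im)
c,im=shot('side');cv2.imwrite('pics/s3.png',cv2.resize(im[150:370,240:440],None,fx=2.7,fy=2.7))"
```

```text
t 8.5 p [ 581.3 -291.2  118.6] yaw -11.7 w 7.5 F [-0.4 -0.5 -4.9] gf 30.0
 shift [0.4 0.7 7.3] turn -0.0
```

View pics/s3.png

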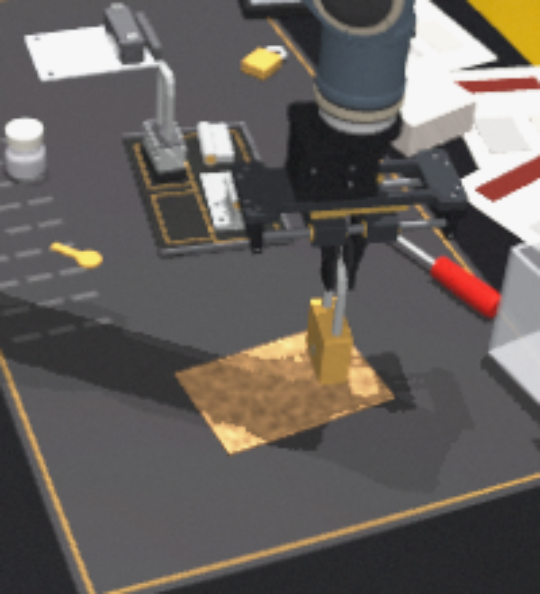

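Side view: the brass hangs upright just above the far part of the pad at crop (330,345). Lowering it.

{"api": "send_rows", "payload": {
  "plan": "0 0 0.004 0 1;0 0 0.002 0 1;0 0 0.001 0 1;0 0 0 0 1"
}}

```text
time: 9.1
ee_pos: [581.1, -291.1, 111.4]
eef_rot: [2.436, 1.983, 0.001]
force: [-0.4, 0.2, -2.4]
gripper_width: 0.086
gripper_force: 30.0
```

{"api": "send_rows", "payload": {
  "plan": "0 0 0.001 0 1;0 0 0 0 1;0 0 0 0 0.8;0 0 0 0 0.6;0 0 0 0 0.5;0 0 0 0 0.5;0 0 -0.03 0 0.5;0 0 -0.04 0 0.5;0 0 0 0 0.5"
}}

```text
time: 10.22
ee_pos: [582.5, -292.4, 183.4]
eef_rot: [2.432, 1.979, 0.005]
force: [0.0, 0.0, -0.3]
gripper_width: 0.499
gripper_force: 0.0
```

```bash
python3 -c "
from h import *
go(546.4,57,182,-3.3)
c,im=shot('side');cv2.imwrite('pics/s4.png',cv2.resize(im[150:370,240:440],None,fx=2.7,fy=2.7))"
```

```text
t 10.22 p [ 582.5 -292.4  183.4] yaw -11.72 w 43.4 F [ 0.   0.  -0.3] gf 0.0
 shift [ 3.348e+02 -1.063e+02  2.000e-01] turn -8.4
```

View pics/s4.png

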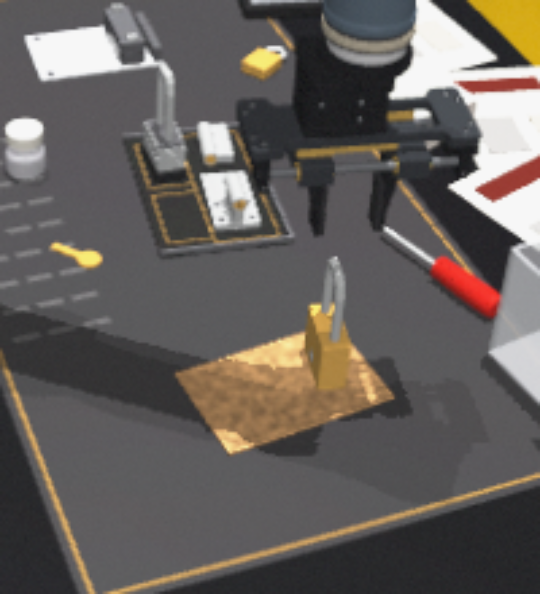

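The brass stands upright on the pad at (325,345), and the gripper is clear above it. Next is the steel.

{"api": "send_rows", "payload": {
  "plan": "0.04 -0.013 0 0 0.5;0.042 -0.0135 0 0 0.5;0.042 -0.0135 0 0 0.5;0.042 -0.0135 0 0 0.5;0.042 -0.0135 0 0 0.5;0.042 -0.0135 0 0 0.5;0.042 -0.0135 0 0 0.5;0.042 -0.0125 0 0 0.5;0 0 0 -8.4 0.5;0 0 0 0 0.5;0 0 0 0 0.5"
}}

```text
time: 11.65
ee_pos: [544.0, 56.9, 179.5]
eef_rot: [-2.288, -2.152, 0.002]
force: [-0.3, 0.5, 1.0]
gripper_width: 0.5
gripper_force: 0.0
```

```bash
python3 -c "
from h import *
go(546.2,57,112.2,-3.3)"
```

```text
t 11.65 p [544.   56.9 179.5] yaw -3.5 w 43.5 F [-0.3  0.5  1. ] gf 0.0
 shift [ 0.3  2.3 67.3] turn -0.2
```

{"api": "send_rows", "payload": {
  "plan": "0 0.0022 0 0 0.5;0 0 0.035 0 0.5;0 0 0.033 0 0.5;0 0 0 0 0.5;0 0 0 0 0.75;0 0 0 0 0.85;0 0 0 0 0.9;0 0 0 0 1;0 0 0 0 1;0 0 0 0 1"
}}

```text
time: 12.9
ee_pos: [546.6, 57.8, 112.4]
eef_rot: [-2.284, -2.157, -0.001]
force: [-1.5, 1.2, 3.6]
gripper_width: 0.094
gripper_force: 30.0
```

```bash
python3 -c "
from h import *
go(546.2,57,112.2,-3.3)"
```

```text
t 12.9 p [546.6  57.8 112.4] yaw -3.29 w 8.2 F [-1.5  1.2  3.6] gf 30.0
 shift [-0.8 -0.3  0.2] turn 0.0
```

{"api": "send_rows", "payload": {
  "plan": "0 0 -0.01 0 1;0 0 -0.02 0 1;0 0 -0.02 0 1;0 0 -0.02 0 1;0 0 0 0 1"
}}

```text
time: 13.52
ee_pos: [547.1, 57.5, 182.8]
eef_rot: [2.284, 2.156, 0.003]
force: [-0.3, 0.0, -5.7]
gripper_width: 0.092
gripper_force: 29.9
```

```bash
python3 -c "
from h import *
go(492,-301,111,-3.3)"
```

```text
t 13.53 p [547.1  57.5 182.8] yaw -3.31 w 8.0 F [-0.3  0.  -5.7] gf 29.9
 shift [-361.1  -34.4   71.5] turn -0.0
```

{"api": "send_rows", "payload": {
  "plan": "-0.012 -0.001 0 0 1;-0.024 -0.002 0 0 1;-0.036 -0.003 0 0 1;-0.042 -0.004 0 0 1;-0.042 -0.004 0 0 1;-0.042 -0.004 0 0 1;-0.042 -0.004 0 0 1;-0.042 -0.004 0 0 1;-0.036 -0.004 0 0 1;-0.024 -0.003 0 0 1;-0.012 -0.001 0 0 1;-0.007 0 0 0 1"
}}

```text
time: 15.02
ee_pos: [491.1, -300.9, 181.2]
eef_rot: [-2.284, -2.155, 0.001]
force: [0.4, 0.7, -5.4]
gripper_width: 0.09
gripper_force: 29.9
```

{"api": "send_rows", "payload": {
  "plan": "0 0 0.02 0 1;0 0 0.02 0 1;0 0 0.015 0 1;0 0 0.008 0 1;0 0 0.004 0 1;0 0 0.002 0 1;0 0 0 0 1;0 0 0 0 1"
}}

```text
time: 16.02
ee_pos: [492.0, -301.0, 113.4]
eef_rot: [2.284, 2.156, 0.001]
force: [0.6, 0.3, -5.5]
gripper_width: 0.088
gripper_force: 29.9
```

```bash
python3 -c "
from h import *
go(492,-301,111.4,-3.3)"
```

```text
t 16.02 p [ 492.  -301.   113.4] yaw -3.3 w 7.6 F [ 0.6  0.3 -5.5] gf 29.9
 shift [-0. -0.  2.] turn -0.0
```

{"api": "send_rows", "payload": {
  "plan": "0 0 0.002 0 1;0 0 0.001 0 1;0 0 0 0 1;0 0 0 0 0.8;0 0 0 0 0.6;0 0 0 0 0.5;0 0 0 0 0.5;0 0 -0.03 0 0.5;0 0 -0.04 0 0.5;0 0 0 0 0.5"
}}

```text
time: 17.27
ee_pos: [493.4, -302.3, 182.8]
eef_rot: [2.28, 2.152, 0.004]
force: [0.1, -0.5, -2.1]
gripper_width: 0.499
gripper_force: 0.0
```

```bash
python3 -c "
from h import *
go(586,-53,182,-8)
for n in ('side','top'):
  c,im=shot(n);cv2.imwrite(f'pics/{n}5.png',im)
  if n=='side': a=cv2.resize(im[200:360,280:420],None,fx=2.5,fy=2.5)
  else: b=cv2.resize(im[130:240,365:465],(364,400))
cv2.imwrite('pics/m5.png',np.hstack([a,b]))"
```

```text
t 17.27 p [ 493.4 -302.3  182.8] yaw -3.31 w 43.4 F [ 0.1 -0.5 -2.1] gf 0.0
 shift [254.3  78.1   0.7] turn 4.7
```

View pics/m5.png

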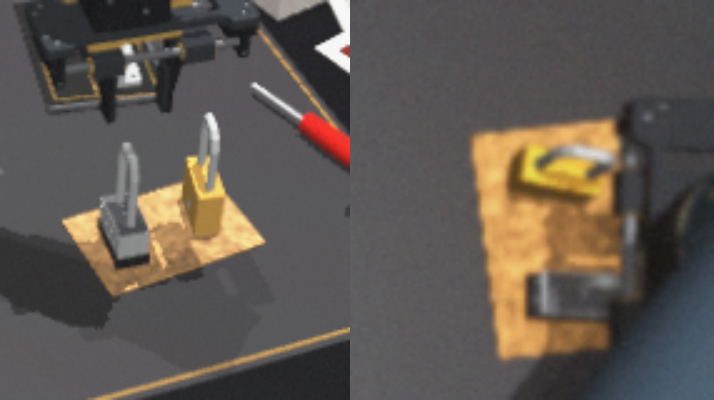

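Both padlocks stand on the cork pad: steel at the near end (125,225), brass at the far end (205,195). Next is the carrier.

{"api": "send_rows", "payload": {
  "plan": "0.04 0.012 0 0 0.5;0.044 0.0135 0 0 0.5;0.044 0.0135 0 0 0.5;0.044 0.0135 0 0 0.5;0.044 0.0135 0 0 0.5;0.044 0.013 0 0 0.5;0 0 0 6.9 0.5;0 0 0 0 0.5;0 0 0 0 0.5"
}}

```text
time: 18.5
ee_pos: [584.9, -46.6, 179.3]
eef_rot: [-2.409, -2.015, 0.002]
force: [0.3, -0.4, 0.1]
gripper_width: 0.503
gripper_force: 0.0
```

```bash
python3 - <<'E'
from h import *
go(586.5,-48,27,-10.2)
import pickle
c,im=shot('wrist');cv2.imwrite('pics/w6.png',im); np.save('pics/w6.npy',im); pickle.dump(c,open('pics/w6.pkl','wb'))
E
```

```text
t 18.5 p [584.9 -46.6 179.3] yaw -10.19 w 43.7 F [ 0.3 -0.4  0.1] gf 0.0
 shift [ -1.    2.  152.3] turn 0.0
```

View pics/w6.png

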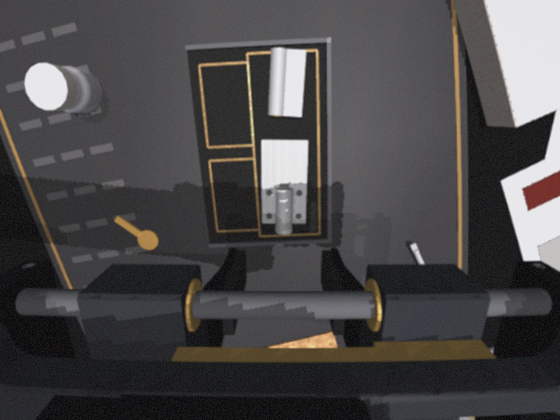

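The carrier lies straight under the fingers, with its cylinder at (285,210) between fingers centred on column 286, and the cells are empty. Descending.

{"api": "send_rows", "payload": {
  "plan": "-0.001 0.0015 0.04 0 0.5;0 0 0.04 0 0.5;0 0 0.04 0 0.5;0 0 0.02 0 0.5;0 0 0.012 0 0.5;0 0 0 0 0.5;0 0 0 0 0.65;0 0 0 0 0.75;0 0 0 0 0.8;0 0 0 0 1;0 0 0 0 1;0 0 0 0 1"
}}

```text
time: 20.05
ee_pos: [586.2, -46.8, 28.2]
eef_rot: [-2.409, -2.014, 0.001]
force: [-3.9, 1.0, 6.3]
gripper_width: 0.185
gripper_force: 30.0
```

{"api": "send_rows", "payload": {
  "plan": "0 0 -0.01 0 1;0 0 -0.03 0 1;0 0 -0.03 0 1;0 0 -0.03 0 1;0 0 0 0 1"
}}

```text
time: 20.68
ee_pos: [588.8, -47.4, 130.1]
eef_rot: [2.407, 2.013, 0.007]
force: [0.6, -0.9, -3.2]
gripper_width: 0.186
gripper_force: 30.0
```

```bash
python3 - <<'E'
from h import *
go(461,307,150,-92)
import pickle
c,im=shot('wrist'); np.save('pics/w7.npy',im); pickle.dump(c,open('pics/w7.pkl','wb'))
c,s=shot('side')
cv2.imwrite('pics/m7.png',np.hstack([im[100:340,180:400],cv2.resize(s[130:270,240:370],(223,240))]))
E
```

```text
t 20.68 p [588.8 -47.4 130.1] yaw -10.2 w 16.2 F [ 0.6 -0.9 -3.2] gf 30.0
 shift [ 326.2 -188.4  -20.7] turn 81.8
```

View pics/m7.png

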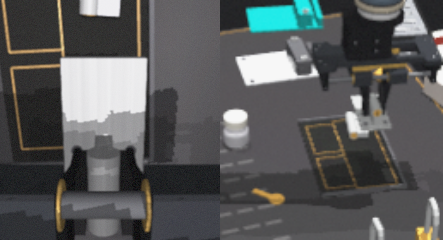

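The carrier is held level: plate at crop (103,105) below the fingers, 16 mm grip. Measuring the carrier in the hand, then turning towards the stand.

```bash
python3 - <<'E'
from h import *
import pickle
c=pickle.load(open('pics/w7.pkl','rb')); o=bot.get_obs(); R=Ro.from_rotvec(o["eef_rot"]).as_matrix();p=o["ee_pos"]
im=np.load('pics/w7.npy'); g=im.max(2).astype(int)
print(g[190,232:250],g[190,316:334],g[150:166,280])
u=np.array([(242,158),(324,158),(248,230),(321,215)],float)
P=onz(c,u,p[2]-15.2); print(((P-p)@R).round(1).tolist())
E
```

```text
[ 31  39  40  38  32  34  38  39  67 142 220 234 234 231 233 233 232 231] [235 236 235 235 237 235 234 234 229 187 109  53  58  85 115 132 130 117] [ 50  49  51  45  40  44  71 125 195 228 234 235 235 234 235 235]
[[60.8, -19.7, 15.2], [60.6, 25.8, 15.2], [18.4, -17.9, 15.2], [27.5, 25.2, 15.2]]
```

{"api": "send_rows", "payload": {
  "plan": "0 0 -0.01 10.2 1;0 0 -0.01 10.2 1;0 0 0 10.2 1;0 0 0 10.2 1;0 0 0 10.2 1;0 0 0 10.2 1;0 0 0 10.2 1;0 0 0 10.2 1;0 0 0 0 1"
}}

```text
time: 21.9
ee_pos: [586.0, -46.7, 146.1]
eef_rot: [3.14, -0.046, -0.005]
force: [0.3, 0.3, -3.7]
gripper_width: 0.185
gripper_force: 30.0
```

```bash
python3 - <<'E'
from h import *
go(461,307,150,-92)
E
```

```text
t 21.9 p [586.  -46.7 146.1] yaw -91.67 w 16.1 F [ 0.3  0.3 -3.7] gf 30.0
 shift [-135.3 -349.9   -4. ] turn 0.3
```

{"api": "send_rows", "payload": {
  "plan": "-0.01 -0.025 0 0 1;-0.017 -0.044 0 0 1;-0.017 -0.044 0 0 1;-0.017 -0.044 0 0 1;-0.017 -0.044 0 0 1;-0.017 -0.044 0 0 1;-0.017 -0.044 0 0 1;-0.015 -0.04 0 0 1;-0.008 -0.021 0 0 1;0 0 0 0 1;0 0 0 0 1"
}}

```text
time: 23.28
ee_pos: [463.6, 304.9, 148.1]
eef_rot: [3.14, -0.053, 0.001]
force: [0.3, 0.4, -4.0]
gripper_width: 0.187
gripper_force: 30.0
```

```bash
python3 - <<'E'
from h import *
import pickle
go(461,307,150,-92)
c,im=shot('wrist'); cv2.imwrite('pics/w8.png',im); np.save('pics/w8.npy',im); pickle.dump(c,open('pics/w8.pkl','wb'))
c,im=shot('side'); np.save('pics/s8.npy',im)
E
```

```text
t 23.27 p [463.6 304.9 148.1] yaw -91.92 w 16.3 F [ 0.3  0.4 -4. ] gf 30.0
 shift [-2.7 -2.  -1.9] turn 0.1
```

View pics/w8.png

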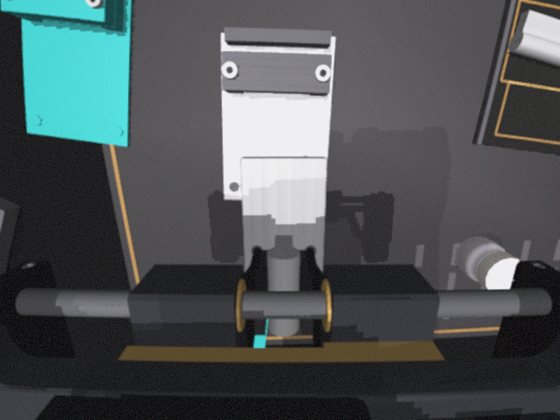

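The silver stand is ahead, its apron spanning columns 222–331, bar at rows 50–95 and stop at rows 28–45. The held tongue spans columns 241–327 with its tip at row 157. Measuring both.

```bash
python3 - <<'E'
from h import *
import pickle
c=pickle.load(open('pics/w8.pkl','rb')); im=np.load('pics/w8.npy'); g=im.max(2).astype(float)
o=bot.get_obs(); R=Ro.from_rotvec(o["eef_rot"]).as_matrix();p=o["ee_pos"]
def cross(row,a,b,up):
    s=g[row,a:b]; th=150; 
    for i in range(len(s)-1):
        if (s[i]<th<=s[i+1]) if up else (s[i]>=th>s[i+1]): return a+i+(s[i]-th)/(s[i]-s[i+1])
L=[(cross(r,205,240,True),r) for r in range(100,186,5)]; Rr=[(cross(r,320,345,False),r) for r in range(100,153,5)]
L=[q for q in L if q[0]];Rr=[q for q in Rr if q[0]]
def fit(uv,z):
    P=((onz(c,uv,z)-p)@R)[:,:2]; k=np.polyfit(P[:,0],P[:,1],1); return k,P
kl,_=fit(L,4);kr,_=fit(Rr,4); print("stand edges slope/offset",kl,kr,"width",kr[1]-kl[1],"center at x=0",(kl[1]+kr[1])/2,"deg",np.degrees(np.arctan((kl[0]+kr[0])/2)))
print("corners of bar front, stop etc", ((onz(c,[(222,93),(330,93)],34)-p)@R).round(1).tolist(), "bar rear",((onz(c,[(224,52),(330,52)],34)-p)@R).round(1).tolist(),"stop",((onz(c,[(225,44),(330,46)],22)-p)@R).round(1).tolist(),"end",((onz(c,[(224,33),(335,36)],4)-p)@R).round(1).tolist(), "front corner",((onz(c,[(225,199)],4)-p)@R).round(1).tolist())
gg=cv2.cvtColor(im,cv2.COLOR_BGR2GRAY); print(gg[165,232:250],gg[165,318:336],gg[150:164,280])
E
```

```text
stand edges slope/offset [ 3.18216256e-02 -6.05643684e+01] [3.46703008e-02 4.04155817e+01] width 100.97995011936612 center at x=0 -10.074393326648455 deg 1.9041520350779806
corners of bar front, stop etc [[102.7, -50.6, 114.3], [102.6, 37.9, 114.3]] bar rear [[133.7, -47.5, 114.3], [133.6, 36.8, 114.3]] stop [[142.2, -48.5, 126.3], [140.5, 38.3, 126.3]] end [[155.0, -52.0, 144.3], [152.4, 44.9, 144.3]] front corner [[5.4, -58.6, 144.2]]
[239 240 240 239 239 239 239 233 219 225 238 240 239 239 239 239 238 236] [234 234 233 233 234 234 232 224 182 114  85  84  83  81  81  87  88  88] [240 240 239 240 240 238 191 136 190 229 236 236 237 236]
```

```bash
python3 - <<'E'
from h import *
w=np.load('pics/w8.npy')[20:210,200:350]; s=np.load('pics/s8.npy')
p=bot.get_obs()["ee_pos"]; c=bot.get_calibration('side'); u=proj(c,[p])[0].astype(int); print(u)
cv2.imwrite('pics/m8.png',np.hstack([cv2.resize(w,(474,600),interpolation=cv2.INTER_CUBIC),cv2.resize(s[u[1]-60:u[1]+60,u[0]-32:u[0]+33],(325,600),interpolation=cv2.INTER_CUBIC)]))
E
```

```text
[250 132]
```

View pics/m8.png

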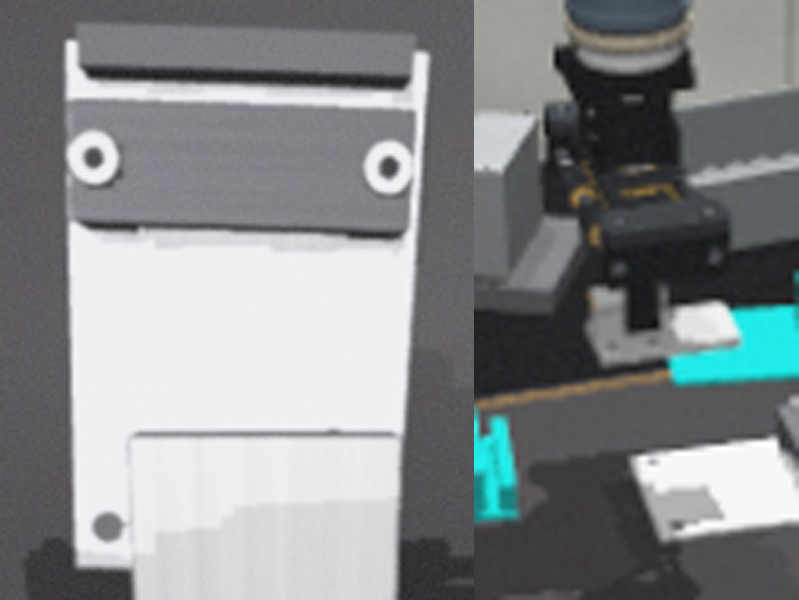

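The stand's centre line lies 13 mm to tool -y (relative to the tongue) and turned +1.9°. Aligning and descending ahead of the bar.

{"api": "send_rows", "payload": {
  "plan": "0 0 0 1.9 1;0.01 -0.013 0.02 0 1;0.013 0 0.03 0 1;0 0 0.03 0 1;0 0 0.02 0 1;0 0 0 0 1;0 0 0 0 1"
}}

```text
time: 24.25
ee_pos: [487.7, 318.6, 49.1]
eef_rot: [-3.139, 0.102, -0.003]
force: [0.4, 0.3, -3.6]
gripper_width: 0.184
gripper_force: 30.0
```

```bash
cat > m.py <<'E'
from h import *
c,im=shot('wrist'); 
import sys; np.save('pics/%s.npy'%sys.argv[1],im)
o=bot.get_obs(); R=Ro.from_rotvec(o["eef_rot"]).as_matrix();p=o["ee_pos"]; print(p.round(1),o["force"].round(1))
g=im.max(2).astype(float)
cv2.imwrite('pics/%s.png'%sys.argv[1],cv2.resize(im[0:300,130:430],(600,600),interpolation=cv2.INTER_CUBIC))
E
python3 m.py w9
```

```text
[487.7 318.8  49.2] [-0.2  0.2 -4.4]
```

View pics/w9.png

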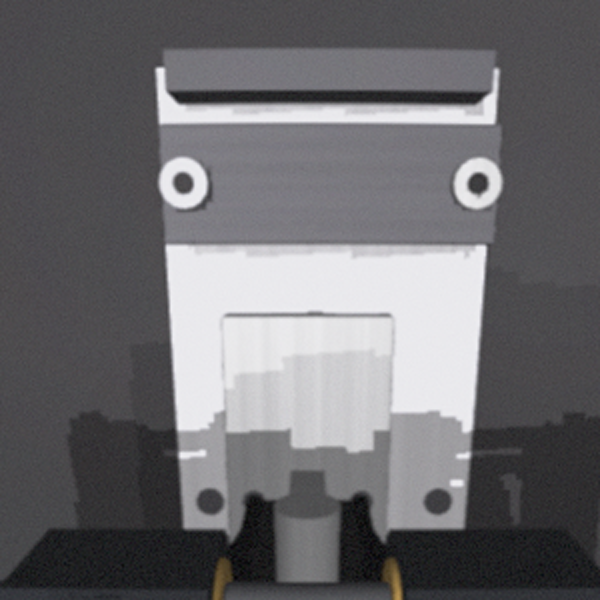

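The tongue centre is at column 307 and the stand centre at about 325 in the crop, so the tongue is a few mm to the left. Working out the exact offset with rays.

```bash
cat > off.py <<'E'
from h import *
def T(c,p,R,uv,z): return ((onz(c,[(130+a/2,b/2) for a,b in uv],z)-p)@R).round(1)[:,:2].tolist()
E
python3 - <<'E'
from off import *
c=bot.get_calibration('wrist');o=bot.get_obs(); R=Ro.from_rotvec(o["eef_rot"]).as_matrix();p=o["ee_pos"]
t=lambda uv,z:print(T(c,p,R,uv,z))
t([(222,315),(393,315),(227,430),(391,430)],p[2]-15.2)
t([(170,315),(481,315),(178,430),(473,430)],4)
t([(210,501),(437,501)],4)
t([(184,184),(478,184)],37)
t([(162,245),(493,245),(161,125),(499,125)],34)
t([(170,103),(490,103)],22); print("wrist cam", (R.T@(-c["R"].T@c["t"]-p)).round(1), (c["R"]@R).round(3).tolist())
E
```

```text
[[61.7, -23.4], [61.7, 23.2], [28.9, -23.3], [28.9, 23.9]]
[[58.3, -44.3], [58.2, 55.8], [19.6, -44.1], [19.5, 56.1]]
[[-6.5, -34.4], [-6.6, 45.4]]
[[95.3, -31.5], [95.3, 43.3]]
[[80.3, -38.7], [80.2, 49.2], [109.8, -37.2], [109.8, 48.5]]
[[117.3, -37.1], [117.3, 49.1]]
wrist cam [  81.5   -0.3 -153.9] [[-0.002, 1.0, 0.001], [-0.956, -0.001, -0.293], [-0.293, -0.001, 0.956]]
```

{"api": "send_rows", "payload": {
  "plan": "0 0.0058 0 0 1;0 0 0.01 0 1;0 0 0.007 0 1;0 0 0.003 0 1;0 0 0 0 1;0 0 0 0 1"
}}

```text
time: 25.05
ee_pos: [486.6, 312.8, 28.1]
eef_rot: [-3.14, 0.101, -0.001]
force: [-0.1, -0.7, -3.7]
gripper_width: 0.183
gripper_force: 30.0
```

{"api": "send_rows", "payload": {
  "plan": "0 0 0.001 0 1;0 0 0.001 0 1;0 0 0 0 1"
}}

```text
time: 25.42
ee_pos: [486.6, 312.8, 27.2]
eef_rot: [-3.139, 0.102, 0.001]
force: [-3.4, -0.6, 6.8]
gripper_width: 0.184
gripper_force: 30.0
```

{"api": "send_rows", "payload": {
  "plan": "0.005 0 -0.0008 0 1;0.01 0 0 0 1;0.01 0 0 0 1;0.01 0 0 0 1;0.01 0 0 0 1;0.005 0 0 0 1;0 0 0 0 1;0 0 0 0 1"
}}

```text
time: 26.42
ee_pos: [537.3, 309.6, 27.3]
eef_rot: [-3.14, 0.102, -0.003]
force: [-0.9, 0.0, 4.1]
gripper_width: 0.185
gripper_force: 30.0
```

```bash
python3 m.py w10; python3 - <<'E'
from off import *
go(0,0,0)
E
```

```text
[537.3 309.5  27.3] [-0.3  0.   4. ]
t 26.48 p [537.3 309.5  27.3] yaw -93.71 w 15.9 F [-0.3  0.   4. ] gf 30.0
 shift [-516.2  343.7   26. ] turn None
```

View pics/w10.png

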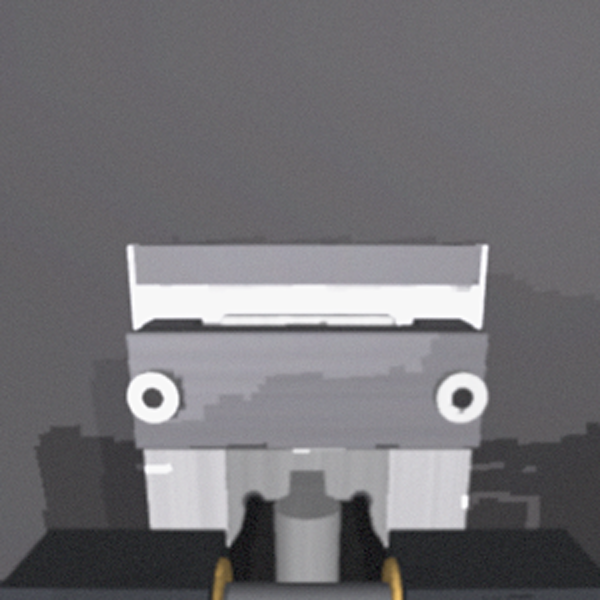

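The tongue is under the bar and centred (column 308), with the tip at row 315 and the stop at row 285, so about 8 mm remain. Pushing home slowly.

{"api": "send_rows", "payload": {
  "plan": "0.003 0 0 0 1;0.002 0 0 0 1;0.0015 0 0 0 1;0 0 0 0 1"
}}

```text
time: 26.98
ee_pos: [540.9, 309.5, 27.2]
eef_rot: [-3.139, 0.1, 0.007]
force: [-7.7, 0.1, 11.6]
gripper_width: 0.188
gripper_force: 30.0
```

{"api": "send_rows", "payload": {
  "plan": "0.001 0 0 0 1;0.001 0 0 0 1;0 0 0 0 1"
}}

```text
time: 27.35
ee_pos: [542.8, 309.4, 27.2]
eef_rot: [-3.139, 0.1, 0.008]
force: [-7.7, 0.7, 11.1]
gripper_width: 0.185
gripper_force: 30.0
```

{"api": "send_rows", "payload": {
  "plan": "0.001 0 -0.0005 0 1;0.001 0 0 0 1;0 0 0 0 1"
}}

```text
time: 27.72
ee_pos: [545.7, 309.2, 27.3]
eef_rot: [-3.139, 0.101, 0.004]
force: [-5.5, 0.7, 6.0]
gripper_width: 0.187
gripper_force: 30.0
```

```bash
python3 m.py w11; python3 - <<'E'
from h import *
for n in ('w10','w11'):
    g=cv2.cvtColor(np.load(f'pics/{n}.npy'),cv2.COLOR_BGR2GRAY); print(n); print(g[138:170,285].tolist()); print(g[138:170,225].tolist())
E
```

```text
[545.7 309.1  27.3] [-4.7  1.   6.3]
w10
[161, 158, 159, 169, 216, 247, 248, 247, 247, 247, 247, 247, 247, 247, 247, 247, 247, 249, 235, 179, 218, 242, 244, 209, 123, 69, 65, 85, 124, 151, 163, 162]
[159, 159, 160, 166, 210, 246, 248, 247, 247, 247, 247, 247, 247, 247, 247, 247, 247, 247, 247, 250, 240, 144, 69, 73, 72, 68, 65, 81, 123, 152, 162, 166]
w11
[80, 102, 142, 157, 160, 160, 160, 160, 160, 162, 157, 160, 161, 161, 158, 158, 158, 160, 157, 157, 171, 227, 248, 247, 247, 247, 247, 247, 247, 247, 247, 247]
[82, 110, 146, 157, 159, 162, 160, 156, 160, 160, 162, 158, 158, 159, 161, 160, 158, 158, 161, 155, 171, 226, 248, 248, 247, 247, 247, 247, 247, 247, 247, 247]
```

```bash
python3 - <<'E'
from h import *
g=cv2.cvtColor(np.load('pics/w11.npy'),cv2.COLOR_BGR2GRAY); print(g[156:190,285].tolist()); print(g[156:190,215].tolist())
c=bot.get_calibration('wrist');o=bot.get_obs(); R=Ro.from_rotvec(o["eef_rot"]).as_matrix();p=o["ee_pos"]
print(((onz(c,[(285,158.7)],22)-p)@R).round(1),((onz(c,[(285,158.7)],5)-p)@R).round(1))
E
```

```text
[157, 157, 171, 227, 248, 247, 247, 247, 247, 247, 247, 247, 247, 247, 247, 247, 247, 245, 244, 242, 214, 150, 99, 71, 62, 67, 76, 107, 140, 158, 159, 147, 140, 141]
[157, 158, 170, 225, 248, 248, 247, 247, 247, 247, 247, 247, 247, 247, 247, 248, 249, 197, 98, 62, 69, 74, 68, 69, 68, 71, 75, 109, 139, 159, 166, 165, 170, 167]
[[62.2  0.5  5.1]] [[60.2  0.6 22.1]]
```

View pics/w11.png

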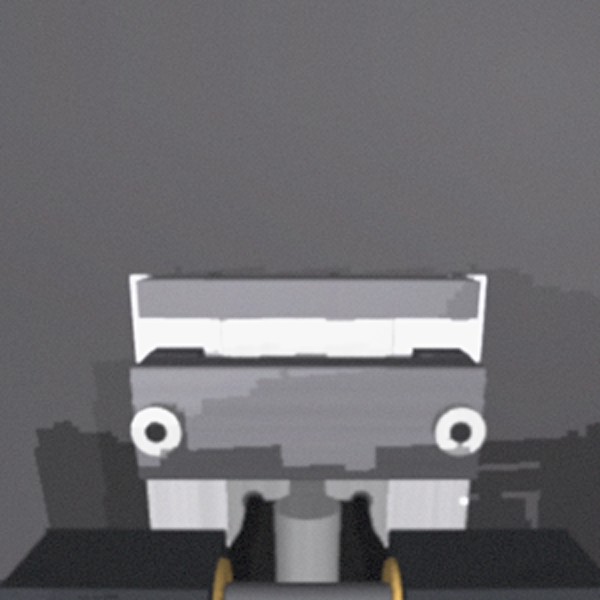

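The tongue now reaches the edge of the stop (row 318). One more nudge to seat it, then release.

{"api": "send_rows", "payload": {
  "plan": "0.001 0 0 0 1;0.001 0 0 0 1;0 0 0 0 1"
}}

```text
time: 28.15
ee_pos: [546.0, 309.1, 27.2]
eef_rot: [-3.139, 0.1, 0.01]
force: [-9.0, 0.3, 9.6]
gripper_width: 0.182
gripper_force: 30.0
```

{"api": "send_rows", "payload": {
  "plan": "0.001 0 0 0 1;0.001 0 0 0 1;0 0 0 0 1"
}}

```text
time: 28.52
ee_pos: [546.0, 309.1, 27.2]
eef_rot: [-3.139, 0.1, 0.018]
force: [-13.8, 0.7, 15.1]
gripper_width: 0.191
gripper_force: 30.0
```

It is seated: the TCP no longer advances and the force rises. Relax, release and lift.

{"api": "send_rows", "payload": {
  "plan": "-0.0025 0 0 0 1;0 0 0 0 0.75;0 0 0 0 0.6;0 0 0 0 0.5;0 0 0 0 0.5;0 0 -0.03 0 0.5;0 0 -0.05 0 0.5;0 0 -0.05 0 0.5;0 0 -0.03 0 0.5;0 0 0 0 0.5"
}}

```text
time: 29.78
ee_pos: [549.9, 308.8, 189.9]
eef_rot: [-3.137, 0.102, -0.007]
force: [-0.7, -0.6, -0.4]
gripper_width: 0.501
gripper_force: 0.0
```

```bash
python3 m.py w12; python3 - <<'E'
from h import *
go(492.2,-301.2,185,-3.3)
E
```

```text
[548.6 308.8 187.9] [-1.2  1.2 -0.3]
t 29.82 p [548.6 308.8 187.9] yaw -93.7 w 43.8 F [-1.2  1.2 -0.3] gf 0.0
 shift [-16.9 612.4   2.1] turn -90.4
```

View pics/w12.png

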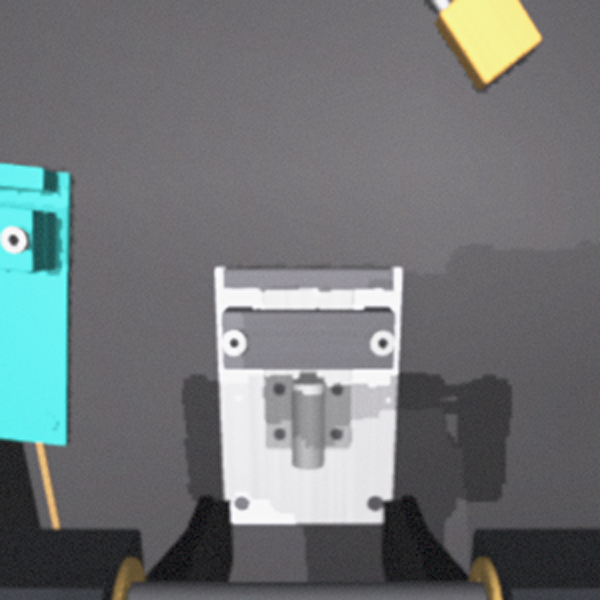

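The carrier is centred under the bar (cylinder at (308,425), tongue tip at the stop), and the gripper is clear. I'll check the rear edge numerically, then go to the steel padlock.

```bash
python3 - <<'E'
from off import *
c=bot.get_calibration('wrist');o=bot.get_obs(); R=Ro.from_rotvec(o["eef_rot"]).as_matrix();p=o["ee_pos"]
t=lambda uv,z:print(T(c,p,R,uv,z))
t([(268,447),(348,447)],12); t([(232,523),(383,523)],4); t([(220,372),(398,372)],34); t([(216,268),(402,268)],4)
E
```

```text
[[-31.1, -22.4], [-31.2, 22.9]]
[[-82.3, -45.6], [-82.3, 45.4]]
[[16.7, -44.6], [16.6, 46.1]]
[[67.0, -48.8], [66.9, 50.5]]
```

{"api": "send_rows", "payload": {
  "plan": "0 0.03 0 -10 0.5;0 0 0 -10 0.5;0 0 0 -10 0.5;0 0 0 -10 0.5;0 0 0 -10 0.5;0 0 0 -10 0.5;0 0 0 -10 0.5;0 0 0 -10 0.5;0 0 0 -10.4 0.5;0 0 0 0 0.5"
}}

```text
time: 31.08
ee_pos: [545.6, 278.6, 185.9]
eef_rot: [-2.286, -2.153, 0.003]
force: [0.1, 0.1, -0.5]
gripper_width: 0.495
gripper_force: 0.0
```

```bash
python3 - <<'E'
from h import *
go(492.2,-301.2,185,-3.3)
E
```

```text
t 31.07 p [545.6 278.6 185.9] yaw -3.42 w 43.1 F [ 0.1  0.1 -0.5] gf 0.0
 shift [-581.9  -18.7    1.4] turn -0.1
```

{"api": "send_rows", "payload": {
  "plan": "-0.04 -0.0015 0 0 0.5;-0.05 -0.0015 0 0 0.5;-0.05 -0.0015 0 0 0.5;-0.05 -0.0015 0 0 0.5;-0.05 -0.0015 0 0 0.5;-0.05 -0.0015 0 0 0.5;-0.05 -0.0015 0 0 0.5;-0.05 -0.0015 0 0 0.5;-0.05 -0.0015 0 0 0.5;-0.05 -0.0015 0 0 0.5;-0.05 -0.0015 0 0 0.5;-0.042 -0.002 0 0 0.5"
}}

```text
time: 32.58
ee_pos: [493.6, -302.9, 186.4]
eef_rot: [-2.289, -2.151, 0.001]
force: [0.3, 0.7, 0.4]
gripper_width: 0.502
gripper_force: 0.0
```

{"api": "send_rows", "payload": {
  "plan": "0 0 0 0 0.5;0 0 0 0 0.5"
}}

```text
time: 32.83
ee_pos: [494.2, -300.3, 186.4]
eef_rot: [-2.285, -2.154, 0.0]
force: [-0.7, 0.4, 0.1]
gripper_width: 0.502
gripper_force: 0.0
```

```bash
python3 - <<'E'
from h import *
go(492.1,-301.1,111.4,-3.3)
E
```

```text
t 32.83 p [ 494.2 -300.3  186.4] yaw -3.39 w 43.7 F [-0.7  0.4  0.1] gf 0.0
 shift [-1. -2. 75.] turn -0.1
```

{"api": "send_rows", "payload": {
  "plan": "-0.001 -0.002 0 0 0.5;0 0 0.035 0 0.5;0 0 0.03 0 0.5;0 0 0.01 0 0.5;0 0 0 0 0.5;0 0 0 0 0.75;0 0 0 0 0.85;0 0 0 0 0.9;0 0 0 0 1;0 0 0 0 1;0 0 0 0 1"
}}

```text
time: 34.2
ee_pos: [492.2, -302.1, 112.5]
eef_rot: [-2.284, -2.156, -0.0]
force: [-2.0, 0.7, 2.3]
gripper_width: 0.093
gripper_force: 30.0
```

{"api": "send_rows", "payload": {
  "plan": "0 0 -0.01 0 1;0 0 -0.02 0 1;0 0 -0.02 0 1;0 0 -0.02 0 1;0 0 0 0 1"
}}

```text
time: 34.83
ee_pos: [493.5, -303.0, 184.6]
eef_rot: [2.281, 2.154, 0.003]
force: [0.6, -0.8, -6.9]
gripper_width: 0.092
gripper_force: 30.0
```

```bash
python3 - <<'E'
from h import *
go(546.5,57.6,113,-3.3)
E
```

```text
t 34.83 p [ 493.5 -303.   184.6] yaw -3.29 w 8.0 F [ 0.6 -0.8 -6.9] gf 30.0
 shift [363.1  32.   71.2] turn 0.0
```

{"api": "send_rows", "payload": {
  "plan": "0.012 0.001 0 0 1;0.024 0.002 0 0 1;0.036 0.003 0 0 1;0.042 0.004 0 0 1;0.042 0.004 0 0 1;0.042 0.004 0 0 1;0.042 0.004 0 0 1;0.042 0.004 0 0 1;0.036 0.003 0 0 1;0.024 0.002 0 0 1;0.012 0.001 0 0 1;0.008 0 0 0 1"
}}

```text
time: 36.33
ee_pos: [544.6, 57.8, 181.8]
eef_rot: [-2.284, -2.156, 0.002]
force: [0.0, -0.2, -5.3]
gripper_width: 0.089
gripper_force: 30.0
```

{"api": "send_rows", "payload": {
  "plan": "0 0 0.02 0 1;0 0 0.02 0 1;0 0 0.015 0 1;0 0 0.006 0 1;0 0 0.003 0 1;0 0 0 0 1;0 0 0 0 1"
}}

```text
time: 37.2
ee_pos: [545.5, 57.5, 118.8]
eef_rot: [2.284, 2.156, 0.002]
force: [0.1, 0.4, -5.4]
gripper_width: 0.087
gripper_force: 30.0
```

```bash
python3 - <<'E'
from h import *
go(546.6,57,113.5,-3.3)
E
```

```text
t 37.2 p [545.5  57.5 118.8] yaw -3.3 w 7.6 F [ 0.1  0.4 -5.4] gf 30.0
 shift [-0.5  1.1  5.3] turn -0.0
```

{"api": "send_rows", "payload": {
  "plan": "0 0.001 0.003 0 1;0 0 0.002 0 1;0 0 0.001 0 1;0 0 0 0 1"
}}

```text
time: 37.7
ee_pos: [547.2, 57.5, 113.5]
eef_rot: [2.284, 2.156, 0.003]
force: [-2.0, 0.0, 4.7]
gripper_width: 0.092
gripper_force: 30.0
```

Standing on the dock floor. Releasing it and moving to the brass.

{"api": "send_rows", "payload": {
  "plan": "0 0 0 0 0.8;0 0 0 0 0.6;0 0 0 0 0.5;0 0 0 0 0.5;0 0 -0.03 0 0.5;0 0 -0.04 0 0.5;0 0 0 8.4 0.5;0 0 0 0 0.5"
}}

```text
time: 38.7
ee_pos: [546.1, 57.6, 182.4]
eef_rot: [2.434, 1.985, 0.0]
force: [-1.5, 0.0, 0.4]
gripper_width: 0.499
gripper_force: 0.0
```

```bash
python3 - <<'E'
from h import *
go(581.3,-291.3,185,-11.7)
E
```

```text
t 38.7 p [546.1  57.6 182.4] yaw -11.6 w 43.4 F [-1.5  0.   0.4] gf 0.0
 shift [-334.7  104.6   -2.6] turn 0.1
```

{"api": "send_rows", "payload": {
  "plan": "-0.04 0.013 0 0 0.5;-0.042 0.013 0 0 0.5;-0.042 0.013 0 0 0.5;-0.042 0.013 0 0 0.5;-0.042 0.013 0 0 0.5;-0.042 0.013 0 0 0.5;-0.042 0.013 0 0 0.5;-0.042 0.013 0 0 0.5;0 0 0 0 0.5;0 0 0 0 0.5"
}}

```text
time: 39.95
ee_pos: [579.9, -289.9, 181.3]
eef_rot: [-2.433, -1.984, 0.0]
force: [-0.2, 0.6, -0.1]
gripper_width: 0.505
gripper_force: 0.0
```

```bash
python3 - <<'E'
from h import *
go(581.3,-291.3,111.4,-11.7)
E
```

```text
t 39.95 p [ 579.9 -289.9  181.3] yaw -11.62 w 44.0 F [-0.2  0.6 -0.1] gf 0.0
 shift [-1.2  1.7 69.9] turn 0.1
```

{"api": "send_rows", "payload": {
  "plan": "-0.001 0.0015 0 0 0.5;0 0 0.035 0 0.5;0 0 0.025 0 0.5;0 0 0.01 0 0.5;0 0 0 0 0.5;0 0 0 0 0.75;0 0 0 0 0.85;0 0 0 0 0.9;0 0 0 0 1;0 0 0 0 1;0 0 0 0 1"
}}

```text
time: 41.32
ee_pos: [581.4, -292.1, 112.5]
eef_rot: [-2.436, -1.983, -0.0]
force: [-0.3, -0.1, 2.3]
gripper_width: 0.092
gripper_force: 30.0
```

{"api": "send_rows", "payload": {
  "plan": "0 0 -0.01 0 1;0 0 -0.02 0 1;0 0 -0.02 0 1;0 0 -0.02 0 1;0 0 0 0 1"
}}

```text
time: 41.95
ee_pos: [582.6, -293.0, 185.0]
eef_rot: [2.433, 1.981, 0.004]
force: [0.8, 0.5, -6.2]
gripper_width: 0.091
gripper_force: 29.9
```

```bash
python3 - <<'E'
from h import *
go(533.3,-37.9,113.3,-11.7)
E
```

```text
t 41.95 p [ 582.6 -293.   185. ] yaw -11.7 w 7.9 F [ 0.8  0.5 -6.2] gf 29.9
 shift [ 239.8 -100.3   71. ] turn 0.0
```

{"api": "send_rows", "payload": {
  "plan": "0.01 -0.004 0 0 1;0.02 -0.008 0 0 1;0.024 -0.01 0 0 1;0.028 -0.012 0 0 1;0.028 -0.012 0 0 1;0.028 -0.012 0 0 1;0.028 -0.012 0 0 1;0.028 -0.011 0 0 1;0.024 -0.01 0 0 1;0.012 -0.005 0 0 1;0.009 -0.003 0 0 1;0 0 0 0 1"
}}

```text
time: 43.45
ee_pos: [533.0, -37.6, 182.2]
eef_rot: [-2.436, -1.984, 0.0]
force: [0.6, 0.4, -4.6]
gripper_width: 0.094
gripper_force: 29.9
```

{"api": "send_rows", "payload": {
  "plan": "0 0 0.02 0 1;0 0 0.02 0 1;0 0 0.015 0 1;0 0 0.006 0 1;0 0 0.003 0 1;0 0 0 0 1;0 0 0 0 1"
}}

```text
time: 44.32
ee_pos: [533.4, -37.9, 118.8]
eef_rot: [2.436, 1.983, 0.002]
force: [-0.0, -0.6, -4.2]
gripper_width: 0.095
gripper_force: 29.9
```

```bash
python3 - <<'E'
from h import *
go(533.3,-38.5,113.5,-11.7)
E
```

```text
t 44.33 p [533.4 -37.9 118.8] yaw -11.7 w 8.3 F [-0.  -0.6 -4.2] gf 29.9
 shift [-0.6 -0.   5.3] turn 0.0
```

{"api": "send_rows", "payload": {
  "plan": "0 0 0.003 0 1;0 0 0.002 0 1;0 0 0.001 0 1;0 0 0 0 1;0 0 0 0 0.8;0 0 0 0 0.6;0 0 0 0 0.5;0 0 0 0 0.5;0 0 -0.03 0 0.5;0 0 -0.04 0 0.5;0 0 -0.05 0 0.5;-0.02 0 -0.02 0 0.5"
}}

```text
time: 45.82
ee_pos: [530.6, -56.6, 254.8]
eef_rot: [2.432, 1.986, 0.006]
force: [-0.0, -0.2, -0.4]
gripper_width: 0.499
gripper_force: 0.0
```

```bash
python3 - <<'E'
from h import *
go(533.3,-38.5,113.5,-11.7)
c,im=shot('wrist'); s=shot('side')[1]
cv2.imwrite('pics/m13.png',np.hstack([im[20:260,200:400][:, :],cv2.resize(s[130:270,230:370],(240,240))]))
a=np.hstack([cv2.resize(im[20:260,200:400],(440,528)),cv2.resize(s[150:260,240:350][:, :75],(360,528))]);cv2.imwrite('pics/m13.png',a)
E
```

```text
t 45.83 p [530.6 -56.6 254.8] yaw -11.52 w 43.4 F [-0.  -0.2 -0.4] gf 0.0
 shift [ 18.   -1.5 141.4] turn 0.2
```

View pics/m13.png

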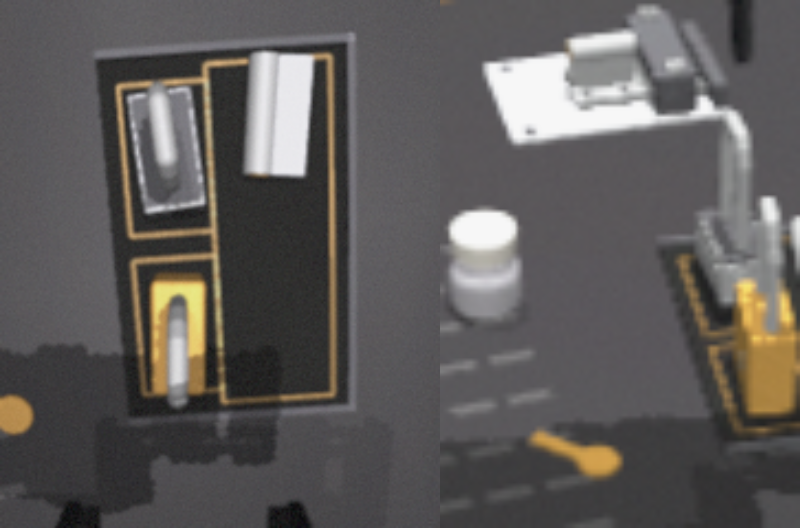

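Both padlocks stand in their own cells (steel at (165,150), brass at (178,335)). The spare is untouched, and the carrier is seated in the stand. Handing in.

```bash
python3 -c "
from h import *
print(bot.finish_job())"
```

```text
the job is handed in; nothing more can be done
None
```

I handed the job in at about 46 s of the 128 s limit; the hand-in call gave no verdict. In the last pictures the carrier is home under the bar against the stop, both padlocks stand upright in the cells they came from, and the spare looks unmoved.

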